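# Hold the catching dish to the chopping board

## Robot

A 6-joint arm with a two-finger parallel gripper is mounted at the origin on a cart in front of the work surface, level with it; the furniture and walls round the work are solid. World frame = base frame: x ahead of the robot, y to its left, z up, the work surface at z = 0. Lengths are in m, angles in rad, forces in N, time in s.
With the tool pointing down it reaches from about 0.35 to 0.775 m from the base axis. Payload 7.3 kg.
Tool frame: the origin (TCP) lies between the finger pads; the fingertips stand 22 mm ahead of it and the grasp point (between the pads) lies 3 mm ahead of it (bot.tips_ahead is the distance from the TCP to the fingertips, in m); z points along the fingers, y is the line along which they close (so a half turn about z gives the same grasp; the last joint's range is limited). The gripper opens to 92 mm and grips with 3 to 60 N. Pads are 19 mm wide; open, the fingers measure 130 mm over their backs; the gripper's body (75 mm by 190 mm) begins 47 mm behind the grasp point.
Start: joints at [-1.419, 0.342, 1.524, -0, 1.275, -0.146], TCP at [0.154, -0.502, 0.249] pointing down, gripper open.
Joint ranges: [-2.53, 2.53], [-0.77, 2.02], [0.04, 2.7], [-1, 4.14], [0.28, 2.66], [-3.11, 3.11]. Speed limits (rad/s): [2.57, 2.57, 3.14, 3.14, 3.14, 3.14].

## Interface

Orientations are given as a 3x3 rotation matrix whose columns are the frame's x, y, z axes.
In Python, from workcell import get_obs, eyes, finish_job, nets, bot gives the robot as it stands. The module is installed in compiled form; this text tells all that it offers.
- The arm moves only by the shell command python3 -m crank 'ROWS'. ROWS is JSON, one flat list of numbers, 7 for each row, row after row: the gripper's target within -1 to 1 (shut at 1, half-way at 0, fully open at -1), then the shift along the tool's x, y, z in cm, then the turn, a rotation vector about the tool's x, y, z in rad. A call has 1 to 5 rows; each row is the pose to reach, as a shift and turn from the pose commanded when the call began, along the tool's axes at that moment; what a row does not reach only later rows make up. A row lasts 1/12 s, in which the tool goes at most 41.7 mm and 7.16 degrees, less where a joint would pass 70% of its speed; a pose out of reach is approached as far as the arm can. A call with a gripper value outside its range is refused whole. The fingers move at their own pace and stop on an object; the grip force is fixed at half the most. Time passes only in rows, so rows that repeat a pose let the fingers close. It gives the time, the measured TCP pose, the force, the opening and the grip force at its end, in the units of the state.
- get_obs(): the state, without advancing time (a new reading comes with each control period).
- eyes.grab_frame(name): name is "scene" or "side" or "wrist"; returns the picture (384x512x3 uint8, blue, green, red); there is no depth.
- eyes.calibration(name): a dict with "camera_matrix" (3x3 intrinsics, pixels), "k1" (the pictures are not rectified: a ray, as slopes to the right and down, at radius r is drawn at 1 + k1 r^2 times it, then the intrinsics apply), "rvec" (rotation vector, rad) and "tvec" (3), from world to camera coordinates, as OpenCV has them. Camera axes: x right, y down, z forward; pixel columns grow to the right and rows downward; lengths in m; the calibration is good to about 2 mm. A picture is of the moment at which its call begins: read the wrist's pose just before it. calibration takes no time and is no camera call; for the wrist camera it gives the pose at the moment of the call.
- finish_job(): hands the job in; it is judged then, once.
Trained networks look in the newest picture that a camera, given by its name, has taken for a name from the list of things; names that differ only in an ending like _2 or _b are one class to them, and where a whole thing is asked for, a point or a joint stands for the part that bears it (a point fixed in the world has none). Each returns a list of dicts, best first, with "score" (0 to 1); they miss things now and then, are a little off and sometimes report something else, mostly with a low value. They report only what shows in the picture. A call takes as long as a camera call.
- nets.recognise(camera, name): "position" ([column, row] in pixels, amid what is visible of it).
- nets.tip_of(camera, name): "position" ([column, row] in pixels: a listed point, or the origin of a listed thing).
The state is a dict: "clock": time; "q": joint angles; "qd": joint speeds; "joint_efforts": joint torques, N m; "tcp_pos": TCP position; "orientation": TCP orientation; "force": force on the tool from outside, world axes, zero at the start; "moment": the same for the moment, N m; "finger_gap": finger opening in m; "gripper_force": force on a finger pad.
Only numpy, scipy, OpenCV 4.12 (cv2) and the standard library are available. Lean on these libraries where they do the work, as an engineer would, in place of code of your own. Each camera call takes 0.05 s, during which the arm holds its last target. There are 200 camera calls.

## Task

Get the dish ready to catch what will be swept off the chopping board: lift it straight up off the worktop by its wooden bow, then turn it a quarter turn in the air, level and smoothly so that the loose cherry tomato stays in the middle of its hollow, until its straight blue lip faces the board. Bring the whole lip flush against the board's front edge (the long edge towards the robot), the top of the lip about level with the board's top or a little below it, without shoving the board or knocking anything else. Finish holding the dish there, level and still in the gripper, off the worktop.

Things in the scene. Friction and masses are not known exactly. Their poses are not given: they have to be found in the camera images.
- dish: White round dish with a shallow hollow, 120 mm across, 24 mm high, 0.3 kg, loose; origin at the centre of its underside, z up. On its +x side a straight blue lip, 120 mm long (along y), 9 mm thick: flat front face at x = 72 mm, top at z = 24. Starts left or right of the board, lip pointing roughly to -y: a quarter turn counter-clockwise from above brings it to face the board.
- bow (a point): Middle of the bow handle's dark wooden bar, 112 mm above the dish's underside and over its centre: bar 132 mm long (y), 16 wide (x, towards the lip), 14 high, rigidly carried by two thin steel posts at y = +-61 mm. Grip it here from above across the 16 mm; 69 mm of free air between bar and tomato.
- lip_left (a point): Upper front corner of the blue lip, at x = 72, y = +60, z = 24 mm of the dish.
- lip_right (a point): Upper front corner of the blue lip, at x = 72, y = -60, z = 24 mm of the dish.
- tomato: Red cherry tomato, a firm ball of 28 mm diameter, 14 g, origin at its centre (axes turn as it rolls). Lies loose in the dish and rolls easily: the hollow is part of a sphere of 120 mm radius, lowest 8 mm above the underside at the dish's centre; each 0.1 rad of tilt (or 1 m/s2) moves the ball about 11 mm off centre.
- board: Pale wooden chopping board on four short legs with rubber feet, 160 mm (x) by 260 mm (y), 2.5 kg, loose; origin on the worktop under its centre, z up, x pointing away from the robot. Slab 30 mm thick: underside 45 mm, top 75 mm above the worktop. Its front edge is the flat upright face at x = -80 mm, facing the robot.
- board_edge (a point): Middle of the top of the board's front edge: x = -80, y = 0, z = 75 mm of the board; axes as the board.
- mug: Green and white mug, about 86 by 121 by 99 mm high, a bystander on the other side of the board; origin under its centre.
- pepper_mill: Wooden pepper mill, 58 mm across, 150 mm high, a bystander; origin under its centre.
- oil_bottle: Clear oil bottle, 60 mm across, 205 mm high, a bystander; origin under its centre.
- tin_beans: Food tin, 75 mm across, 58 mm high, a bystander; origin under its centre.
- peeler: Green-handled peeler, 170 mm long, lying on the board, a bystander; origin under its centre.
- spice_a: Spice jar with a red cap, 45 mm across, 106 mm high, a bystander; origin under its centre.

How it is judged:
On the way, in this order (a step that is already met when the one before it is completed fails the run):
1. the dish is lifted off the worktop, not yet turned, with the tomato in it (contact force between the fingers and dish above 1 N and angle between dish's own z axis and vertical below 0.1 rad and height (world z) of dish above 0.03 m and angle between the x axis of dish and the x axis of board, either way round above 0.8 rad and horizontal distance between tomato and dish below 0.035 m), for 0.1 s.
2. the dish is turned in the air until its lip is parallel to the board's front edge, the tomato still in the middle (contact force between the fingers and dish above 1 N and angle between dish's own z axis and vertical below 0.1 rad and height (world z) of dish above 0.02 m and angle between the x axis of dish and the x axis of board, either way round below 0.15 rad and horizontal distance between tomato and dish below 0.03 m), for 0.1 s.
At the end, for the whole second after the job is handed in: The fingers hold the dish still, level within 0.1 rad, 20 mm or more off the worktop, tomato within 15 mm of its centre; both lip ends are within 7 mm of the board's front face and on its length, lip top 5 mm above to 25 mm below the board's top; push on the board under 15 N (contact force between the fingers and dish above 1 N and angle between dish's own z axis and vertical below 0.1 rad and horizontal distance between tomato and dish below 0.015 m and z of tomato in the frame of dish below 0.04 m and x of lip_left in the frame of board between -0.087 and -0.075 m and y of lip_left in the frame of board between -0.132 and 0.132 m and z of lip_left in the frame of board between 0.05 and 0.08 m and x of lip_right in the frame of board between -0.087 and -0.075 m and y of lip_right in the frame of board between -0.132 and 0.132 m and z of lip_right in the frame of board between 0.05 and 0.08 m and height (world z) of dish above 0.02 m and linear speed of dish below 0.02 m/s and contact force between dish and board below 15 N); the arm keeps its last pose, push and grip.
It fails at once if the tomato rolls out of the middle of the dish (more than 35 mm) (horizontal distance between tomato and dish above 0.035 m).
It fails at once if the dish is tipped by more than 0.3 rad (angle between dish's own z axis and vertical above 0.3 rad).
It fails at once if the board is shoved by more than 15 mm (distance of board from where it was at the start of the episode above 0.015 m).
It fails at once if a bystander is knocked away by more than 30 mm (distance of any of mug, pepper_mill, oil_bottle, tin_beans, spice_a, peeler from where it was at the start of the episode above 0.03 m).
It also fails if it takes over 50 s, if anything falls off the work surface, if the arm or the gripper's body presses on something with over 40 N, if the wrist force passes 120 N, or if a joint passes its speed limit or range.

## Working session

There is one attempt and no reset: what is moved stays moved. The work goes in short steps, Python scripts to look and compute and a shell command to move; the robot and the scene stay as the last step left them, time stands still between calls to the robot, and variables do not carry over. Pictures are saved under pics/ and viewed, at most 10 in all, crops included, and the job is handed in when it is done.

```bash
mkdir -p pics; cat > h.py <<'E'
import numpy as np, cv2
from scipy.optimize import least_squares
from workcell import get_obs, eyes, finish_job, nets, bot
def ray(c,uv):
    K=np.array(c["camera_matrix"]);p=(np.linalg.inv(K)@[*uv,1])[:2]
    s=p.copy()
    for _ in range(20): s=p/(1+c["k1"]*(s@s))
    R=cv2.Rodrigues(np.array(c["rvec"],float))[0];t=np.array(c["tvec"],float).ravel()
    d=R.T@np.array([*s,1]);return -R.T@t,d/np.linalg.norm(d)
def tri(rays):
    A=sum(np.eye(3)-np.outer(d,d) for o,d in rays);b=sum((np.eye(3)-np.outer(d,d))@o for o,d in rays)
    x=np.linalg.solve(A,b);return x,[np.linalg.norm(np.cross(d,x-o)) for o,d in rays]
def atz(r,z): o,d=r;return o+d*(z-o[2])/d[2]
def proj(c,X):
    K=np.array(c["camera_matrix"]);R=cv2.Rodrigues(np.array(c["rvec"],float))[0]
    v=R@X+np.array(c["tvec"]).ravel();s=v[:2]/v[2];s=s*(1+c["k1"]*(s@s));return (K@[*s,1])[:2]
def snap(cam,fn=None):
    c=eyes.calibration(cam);im=eyes.grab_frame(cam)
    if fn: cv2.imwrite("pics/"+fn,im)
    return c,im
def tip(cam,n):
    r=nets.tip_of(cam,n);return r[0] if r else None
E
python3 - <<'E'
from h import *
np.set_printoptions(precision=4,suppress=True)
R={}
for cam in("scene","side"):
    c,im=snap(cam,cam+"0.png")
    for n in("bow","lip_left","lip_right","dish","board_edge","board","tomato"):
        t=tip(cam,n)
        if t: R.setdefault(n,[]).append(ray(c,t["position"])); print(cam,n,np.round(t["position"],1),round(t["score"],2))
for n,r in R.items():
    if len(r)==2: print(n,*tri(r))
o=get_obs();print(o["clock"],o["tcp_pos"],o["orientation"])
E
```

```text
scene bow [204.3 159.4] 0.72
scene lip_left [271.5 194.9] 0.75
scene dish [177.1 159.3] 0.84
scene board_edge [274.  197.9] 0.58
scene board [290.6 196.6] 0.57
scene tomato [175.2 151.7] 0.45
side bow [218.  241.8] 0.81
side lip_left [223.2 281.3] 0.38
side lip_right [263.6 266.5] 0.97
side dish [223. 283.] 0.62
side board_edge [253.3 180.7] 0.92
side board [223.7 199.9] 0.94
side tomato [221.1 279.7] 0.57
bow [0.5325 0.1304 0.037 ] [np.float64(0.007544267919990234), np.float64(0.007544267919990306)]
lip_left [ 0.6376  0.0163 -0.158 ] [np.float64(0.05795282200486584), np.float64(0.05795282200486569)]
dish [0.4828 0.2085 0.002 ] [np.float64(0.005021577066206624), np.float64(0.005021577066206786)]
board_edge [ 0.565  -0.1256  0.077 ] [np.float64(0.0032118054492633395), np.float64(0.0032118054492631413)]
board [ 0.6471 -0.1051  0.0046] [np.float64(0.0015418467989961177), np.float64(0.0015418467989962473)]
tomato [0.4837 0.2194 0.0213] [np.float64(0.0023346655921345064), np.float64(0.0023346655921343104)]
0.8 [ 0.1541 -0.5019  0.2488] [[ 0.956   0.2934  0.    ]
 [ 0.2934 -0.956  -0.0001]
 [-0.      0.0001 -1.    ]]
```

```bash
python3 -c "
import cv2,numpy as np
a=cv2.imread('pics/scene0.png');b=cv2.imread('pics/side0.png');cv2.imwrite('pics/both0.png',cv2.resize(np.hstack([a,b]),(800,300)))"
```

```text
(no output)
```

View pics/scene0.png

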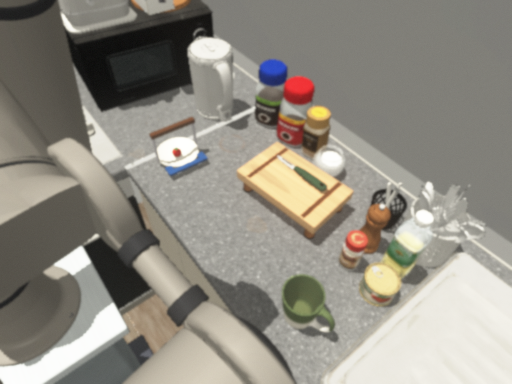

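View pics/side0.png

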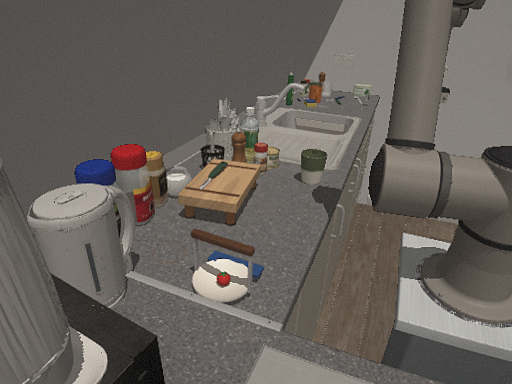

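The scene view shows the dish left of the board: bar about (173,127), lip at (187,162), tomato at (177,153). The networks' bow point (204,159) there is wrong. In the side view the bar centre is about (223,242), lip at (236,265), and the board's front edge runs towards the robot. I'll swing the arm over and look with the wrist camera.

```bash
python3 -m crank '[-1,17.8,-12.9,-0.5,0,0,0, -1,17.8,-12.9,-0.5,0,0,0, -1,17.8,-12.9,-0.5,0,0,0, -1,17.8,-12.9,-0.5,0,0,0, -1,17.8,-12.9,-0.5,0,0,0]'
python3 -m crank '[-1,17.8,-12.9,-0.5,0,0,0, -1,17.8,-12.9,-0.5,0,0,0, -1,17.8,-12.9,-0.5,0,0,0, -1,17.8,-12.9,-0.5,0,0,0, -1,17.8,-12.9,-0.5,0,0,0]'
python3 - <<'E'
from h import *
np.set_printoptions(precision=4,suppress=True)
s=eyes.calibration("scene");d=eyes.calibration("side")
print(tri([ray(s,(173,127)),ray(d,(223,242))]))
print(tri([ray(s,(152,134)),ray(d,(253,250))]),tri([ray(s,(195,120)),ray(d,(193,233))]))
o=get_obs();print(o["clock"],o["q"],o["tcp_pos"],o["orientation"])
E
```

```text
clock: 1.22
tcp_pos: [0.2801, -0.334, 0.2536]
orientation: [[0.956, 0.293, 0.0], [0.293, -0.956, -0.0], [0.0, 0.0, -1.0]]
force: [1.4, -0.3, -0.1]
finger_gap: 0.0915
gripper_force: 0.0
clock: 1.63
tcp_pos: [0.4057, -0.1674, 0.2586]
orientation: [[0.956, 0.293, 0.001], [0.293, -0.956, -0.001], [0.001, 0.001, -1.0]]
force: [0.0, -1.1, 0.1]
finger_gap: 0.0918
gripper_force: 0.0
(array([0.4852, 0.2139, 0.1127]), [np.float64(0.002272472755069091), np.float64(0.002272472755069025)])
(array([0.4235, 0.2171, 0.1166]), [np.float64(0.0031076384857397056), np.float64(0.0031076384857398193)]) (array([0.553 , 0.2089, 0.1091]), [np.float64(0.0009429417733426399), np.float64(0.0009429417733426361)])
1.6333 [-0.5663  0.1741  1.7261 -0.0001  1.2404  0.7069] [ 0.4057 -0.1674  0.2586] [[ 0.956   0.2933  0.0007]
 [ 0.2933 -0.956  -0.0006]
 [ 0.0005  0.0008 -1.    ]]
```

```bash
python3 -m crank '[-1,12.5,-29.3,-1,0,0,0, -1,12.5,-29.3,-1,0,0,0, -1,12.5,-29.3,-1,0,0,0, -1,12.5,-29.3,-1,0,0,0, -1,12.5,-29.3,-1,0,0,0]'
python3 -m crank '[-1,5,-11.5,-0.5,0,0,0, -1,5,-11.5,-0.5,0,0,0, -1,5,-11.5,-0.5,0,0,0, -1,5,-11.5,-0.5,0,0,0]'
python3 - <<'E'
from h import *
np.set_printoptions(precision=4,suppress=True)
o=get_obs();print(o["clock"],o["q"],o["tcp_pos"])
for cam in("wrist","scene","side"):
    c,im=snap(cam,cam+"1.png")
    print(cam,-cv2.Rodrigues(np.array(c["rvec"],float))[0].T@np.array(c["tvec"]).ravel())
    for n in("bow","lip_left","lip_right","dish","tomato"):
        t=tip(cam,n)
        if t: print(cam,n,np.round(t["position"],1),round(t["score"],2))
E
```

```text
clock: 2.05
tcp_pos: [0.4265, 0.0399, 0.265]
orientation: [[0.956, 0.293, 0.001], [0.293, -0.956, -0.0], [0.001, 0.0, -1.0]]
force: [0.2, 0.2, 0.3]
finger_gap: 0.0917
gripper_force: 0.0
clock: 2.38
tcp_pos: [0.4407, 0.1687, 0.2701]
orientation: [[0.954, 0.299, 0.001], [0.299, -0.954, 0.003], [0.002, -0.002, -1.0]]
force: [-1.1, -0.7, -0.9]
finger_gap: 0.0919
gripper_force: 0.0
2.3833 [0.2014 0.2256 1.6267 0.0027 1.2874 1.4673] [0.4407 0.1687 0.2701]
wrist [0.5116 0.1908 0.4055]
wrist bow [222.2 124.1] 0.96
wrist lip_left [303.1  90.6] 0.82
wrist lip_right [267.9 182.4] 0.85
wrist dish [228.  119.6] 0.57
wrist tomato [230.9 122.6] 0.58
scene [ 0.1653 -0.5499  0.7847]
scene bow [172.4 127.9] 0.8
scene lip_left [204.6 160.6] 0.58
scene lip_right [168.2 172.2] 0.8
scene dish [180.9 161.3] 0.71
scene tomato [392.1 270.6] 0.55
side [0.2344 0.6899 0.5004]
side bow [245.7 164.6] 0.7
side lip_left [212.1 249.5] 0.96
side lip_right [264.2 266.2] 0.6
side dish [223.1 284.7] 0.81
side tomato [222.6 283.2] 0.42
```

View pics/wrist1.png

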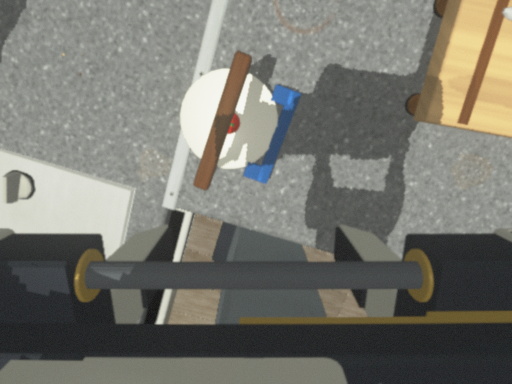

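The wrist picture shows the bar from (241,55) to (202,186), lip outer corners near (299,92) and (267,181), tomato at (231,123). A board corner is at the right.

```bash
python3 - <<'E'
from h import *
np.set_printoptions(precision=4,suppress=True)
w=eyes.calibration("wrist");s=eyes.calibration("scene");d=eyes.calibration("side")
b=[ray(w,(222.2,122)),ray(s,(172.8,127.5)),ray(d,(223,242))]
print("bow",tri(b))
print("ll",tri([ray(w,(303.1,90.6)),ray(s,(204.6,160.6)),ray(d,(212.1,249.5))]))
print("lr",tri([ray(w,(267.9,182.4)),ray(s,(168.2,172.2)),ray(d,(264.2,266.2))]))
for uv in((303,90.6),(267.9,182.4)):print("lip z24",atz(ray(w,uv),.024))
e=[atz(ray(w,uv),.119) for uv in((241,54),(202,187))];print(e,"ang",np.arctan2(*(e[0]-e[1])[[1,0]]),np.linalg.norm(e[0]-e[1]))
print(atz(ray(w,(231,123)),.022))
E
```

```text
bow (array([0.4866, 0.211 , 0.1113]), [np.float64(0.003663547362843816), np.float64(0.0030511032053574844), np.float64(0.0026749053799077177)])
ll (array([0.5427, 0.1375, 0.02  ]), [np.float64(0.006286704609126325), np.float64(0.011603304832582944), np.float64(0.007660981668826441)])
lr (array([0.4233, 0.1452, 0.0276]), [np.float64(0.00717168847257328), np.float64(0.0055309877454983196), np.float64(0.0039054075959776943)])
lip z24 [0.5463 0.1332 0.024 ]
lip z24 [0.4264 0.1387 0.024 ]
[array([0.5505, 0.2077, 0.119 ]), array([0.4244, 0.2103, 0.119 ])] ang -0.020291985188870855 0.12610524864761422
[0.4845 0.2051 0.022 ]
```

```bash
cat > to.py <<'E'
from h import *; import sys
np.set_printoptions(precision=4,suppress=True)
a=[float(v) for v in sys.argv[1:]]
o=get_obs();R=np.array(o["orientation"]);p=np.array(o["tcp_pos"])
print(o["clock"],p,"xang",np.arctan2(R[1,0],R[0,0]),"tilt",R[:,2],"q",o["q"],"F",o["force"])
print("shift cm",R.T@(np.array(a[:3])-p)*100)
E
python3 to.py .487 .209 .2
```

```text
3.2833 [0.4408 0.1624 0.2697] xang 0.297783837287873 tilt [ 0.     -0.0001 -1.    ] q [ 0.1897  0.2232  1.631  -0.0001  1.2874  1.4628] F [-0.387   0.2381  0.6396]
shift cm [ 5.7859 -3.0984  6.969 ]
```

```bash
python3 -m crank '[-1,5.8,-3.1,7,0,0,0.34, -1,5.8,-3.1,7,0,0,0.34, -1,5.8,-3.1,7,0,0,0.34, -1,5.8,-3.1,7,0,0,0.34, -1,5.8,-3.1,7,0,0,0.34]'
python3 - <<'E'
from h import *
c,im=snap("wrist","wrist2.png")
for n in("bow","tomato"):
    t=tip("wrist",n)
    if t: print(n,t,atz(ray(c,t["position"]),.112 if n=="bow" else .022))
E
python3 to.py .487 .209 .115
```

```text
clock: 3.7
tcp_pos: [0.4868, 0.2091, 0.1992]
orientation: [[0.999, -0.039, -0.002], [-0.039, -0.999, -0.001], [-0.002, 0.001, -1.0]]
force: [0.4, -0.3, 0.7]
finger_gap: 0.0917
gripper_force: 0.0
bow {'position': [246.2, 208.4], 'score': 0.59} [0.48491861 0.21496043 0.112     ]
tomato {'position': [247.7, 181.6], 'score': 0.48} [0.48392841 0.21541105 0.022     ]
3.85 [0.4872 0.2088 0.2011] xang -0.04041546063881255 tilt [ 0.0021  0.0003 -1.    ] q [ 0.2603  0.3931  1.5856 -0.0002  1.1607  1.8716] F [-0.3466 -0.2859 -0.1416]
shift cm [-0.0417 -0.0202  8.6129]
```

View pics/wrist2.png

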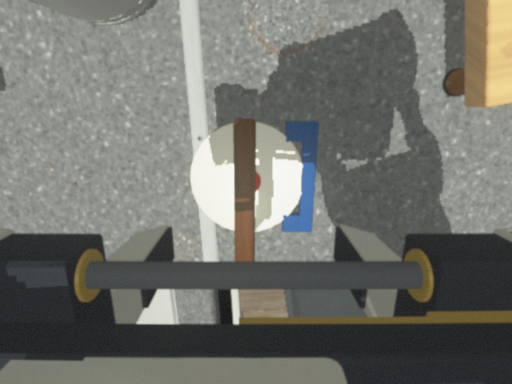

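The bar stands vertical in the picture at column 245, nearly parallel to the fingers. The lip is at columns 285–318, the tomato at (255,181) just right of the bar, and the kettle is clear at top left. Descending with a 4 mm shift to the left.

```bash
python3 -m crank '[-1,0,-0.4,2.9,0,0,0, -1,0,-0.4,5.7,0,0,0, -1,0,-0.4,7.5,0,0,0, -1,0,-0.4,8.5,0,0,0, -1,0,-0.4,8.5,0,0,0]'
python3 -m crank '[-0.5,0,0,0,0,0,0, 0,0,0,0,0,0,0, 0.3,0,0,0,0,0,0, 0.5,0,0,0,0,0,0, 0.6,0,0,0,0,0,0]'
python3 -m crank '[0.7,0,0,0,0,0,0, 0.8,0,0,0,0,0,0, 0.9,0,0,0,0,0,0, 1,0,0,0,0,0,0, 1,0,0,0,0,0,0]'
python3 -m crank '[1,0,0,0,0,0,0, 1,0,0,0,0,0,0, 1,0,0,0,0,0,0]'
python3 - <<'E'
from h import *
for cam in ("scene","side"):
    c,im=snap(cam,cam+"3.png")
    for n in("board_edge","board"):
        t=tip(cam,n); print(cam,n,t)
a=cv2.imread("pics/side3.png")[140:330,130:330];cv2.imwrite("pics/s3.png",cv2.resize(a,None,fx=3,fy=3))
E
python3 to.py .487 .209 .115
```

```text
clock: 4.27
tcp_pos: [0.4865, 0.2125, 0.1139]
orientation: [[0.999, -0.042, -0.002], [-0.042, -0.999, -0.001], [-0.002, 0.001, -1.0]]
force: [-0.5, 0.3, 0.3]
finger_gap: 0.0918
gripper_force: 0.0
clock: 4.68
tcp_pos: [0.4877, 0.2132, 0.1155]
orientation: [[0.999, -0.042, 0.001], [-0.042, -0.999, 0.0], [0.001, -0.0, -1.0]]
force: [0.5, -0.2, 0.0]
finger_gap: 0.063
gripper_force: 0.0
clock: 5.1
tcp_pos: [0.4873, 0.2131, 0.1146]
orientation: [[0.999, -0.042, -0.0], [-0.042, -0.999, -0.0], [-0.0, 0.0, -1.0]]
force: [0.2, 0.9, 0.3]
finger_gap: 0.0298
gripper_force: 0.0
clock: 5.35
tcp_pos: [0.4872, 0.2132, 0.1146]
orientation: [[0.999, -0.042, -0.0], [-0.042, -0.999, -0.0], [-0.0, 0.0, -1.0]]
force: [0.2, 1.4, 0.3]
finger_gap: 0.0157
gripper_force: 30.0
scene board_edge {'position': [274.6, 196.5], 'score': 0.96}
scene board {'position': [290.8, 193.9], 'score': 0.61}
side board_edge {'position': [252.4, 180.4], 'score': 0.62}
side board None
5.65 [0.4872 0.2131 0.1146] xang -0.04223276453496423 tilt [-0.0002 -0.     -1.    ] q [0.2682 0.4999 1.6841 0.     0.9577 1.8812] F [-0.7083  1.1822 -2.5674]
shift cm [-0.0043  0.4119 -0.0427]
```

View pics/s3.png

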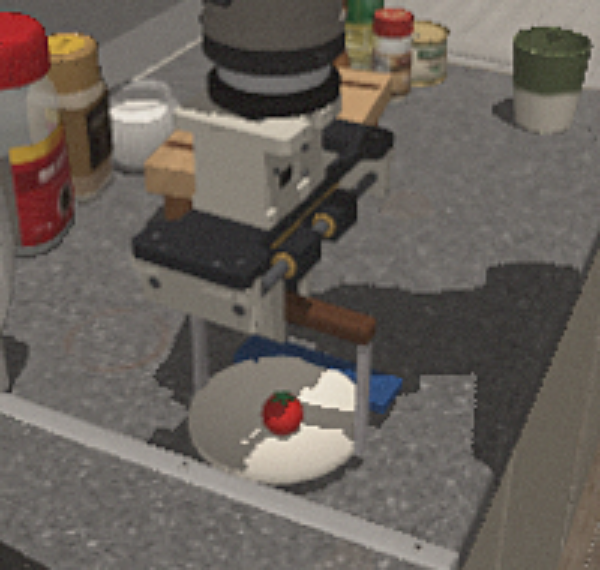

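Gripped at 15.7 mm with 30 N; the tomato is in the middle of the hollow. Now a smooth lift.

```bash
python3 -m crank '[1,0,0,-0.3,0,0,0, 1,0,0,-1,0,0,0, 1,0,0,-2,0,0,0, 1,0,0,-3.2,0,0,0, 1,0,0,-4.3,0,0,0]'
python3 -m crank '[1,0,0,-0.8,0,0,0, 1,0,0,-1.2,0,0,0, 1,0,0,-1.3,0,0,0, 1,0,0,-1.3,0,0,0, 1,0,0,-1.3,0,0,0]'
python3 - <<'E'
from h import *
np.set_printoptions(precision=4,suppress=True)
for cam in ("scene","side","wrist"):
    c,im=snap(cam,cam+"4.png")
    for n in("board_edge","lip_left","lip_right","dish","tomato"):
        t=tip(cam,n)
        if t: print(cam,n,np.round(t["position"],1),round(t["score"],2))
a=cv2.imread("pics/scene4.png")[120:250,190:390];b=cv2.imread("pics/wrist4.png")
cv2.imwrite("pics/c4.png",np.vstack([cv2.resize(a,(600,390)),cv2.resize(b,None,fx=.4,fy=.4).__class__(0) if 0 else np.zeros((1,600,3),np.uint8)]))
E
python3 to.py .487 .15 .17
```

```text
clock: 6.07
tcp_pos: [0.4874, 0.213, 0.1591]
orientation: [[0.999, -0.042, 0.001], [-0.042, -0.999, -0.0], [0.001, 0.0, -1.0]]
force: [0.4, 0.5, -1.7]
finger_gap: 0.0157
gripper_force: 30.0
clock: 6.48
tcp_pos: [0.4869, 0.213, 0.1703]
orientation: [[0.999, -0.042, -0.001], [-0.042, -0.999, -0.0], [-0.001, 0.0, -1.0]]
force: [0.4, 0.8, -3.5]
finger_gap: 0.0157
gripper_force: 30.0
scene board_edge [275.1 198. ] 0.77
scene lip_left [205.1 144.1] 0.94
scene lip_right [164.7 158. ] 0.89
scene dish [173.5 143. ] 0.74
scene tomato [346.3 261.3] 0.54
side board_edge [248.6 181.1] 0.55
side lip_left [212.  230.8] 0.76
side lip_right [264.8 242.5] 0.88
side dish [265.1 247.7] 0.67
side tomato [221.1 257.1] 0.66
wrist board_edge [347.4 125.6] 0.2
wrist dish [248.1 195.1] 0.97
7.3833 [0.4873 0.2131 0.1707] xang -0.042204070198731736 tilt [ 0.0001 -0.0001 -1.    ] q [ 0.2681  0.4298  1.6202 -0.0001  1.0916  1.8812] F [ 0.0792  0.3306 -2.6263]
shift cm [0.2366 6.3039 0.072 ]
```

View pics/c4.png

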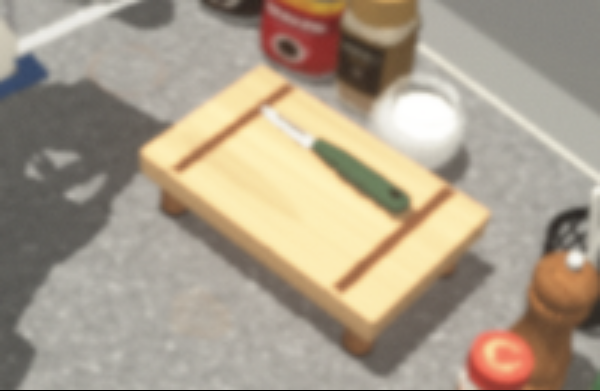

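View pics/wrist4.png

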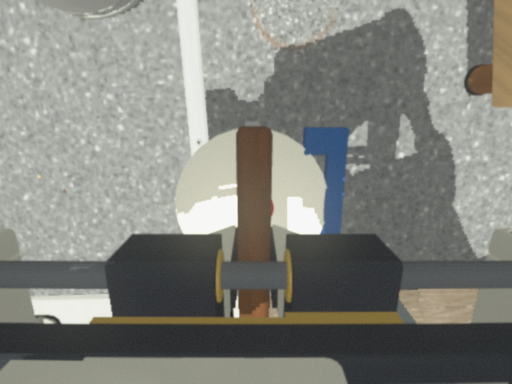

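The dish hangs level and the tomato is at its middle. In the scene crop the board's top corners are at (142,155), (370,325), (488,213) and (263,68); I'll fit the board's rectangle to them.

```bash
python3 - <<'E'
from h import *
np.set_printoptions(precision=4,suppress=True)
s=eyes.calibration("scene")
P=[(142,155),(370,325),(488,213),(263,68)]
L=np.array([[-.08,.13],[-.08,-.13],[.08,-.13],[.08,.13]])
W=np.array([atz(ray(s,(190+(u-1)/3,120+(v-1)/3)),.075)[:2] for u,v in P]);print(W)
f=lambda p:(L@np.array([[np.cos(p[2]),np.sin(p[2])],[-np.sin(p[2]),np.cos(p[2])]])+p[:2]-W).ravel()
r=least_squares(f,[.64,-.1,0]);print(r.x,r.fun)
c,sn=np.cos(r.x[2]),np.sin(r.x[2]);e=r.x[:2]-.08*np.array([c,sn]);print("edge",e)
d=eyes.calibration("side")
print("edge reproj side",proj(d,np.array([*e,.075])),"tri",tri([ray(s,(274.6,197.2)),ray(d,(251.5,180.7))]))
for l,a,b in(("ll",(205.1,144.1),(212,230.8)),("lr",(164.7,158),(264.8,242.5))):print(l,tri([ray(s,a),ray(d,b)]))
E
```

```text
[[ 0.5501  0.0041]
 [ 0.5843 -0.2463]
 [ 0.7417 -0.2232]
 [ 0.7066  0.027 ]]
[ 0.6457 -0.1096  0.1397] [-0.0017  0.0039  0.0003 -0.0031  0.0013 -0.004   0.0001  0.0033]
edge [ 0.5664 -0.1207]
edge reproj side [251.2295 181.2408] tri (array([ 0.5691, -0.124 ,  0.0763]), [np.float64(0.002331047652086543), np.float64(0.0023310476520864132)])
ll (array([0.5438, 0.1438, 0.0746]), [np.float64(0.002753752471120979), np.float64(0.0027537524711210666)])
lr (array([0.4215, 0.1489, 0.0862]), [np.float64(0.0011202370292073525), np.float64(0.0011202370292073543)])
```

```bash
python3 -m crank '[1,0,0,0,0,0,-0.03, 1,0,0,0,0,0,-0.09, 1,0,0,0,0,0,-0.17, 1,0,0,0,0,0,-0.26, 1,0,0,0,0,0,-0.36]' | head -3
python3 -m crank '[1,0,0,0,0,0,-0.1, 1,0,0,0,0,0,-0.2, 1,0,0,0,0,0,-0.3, 1,0,0,0,0,0,-0.4, 1,0,0,0,0,0,-0.5]' | head -3
python3 -m crank '[1,0,0,0,0,0,-0.1, 1,0,0,0,0,0,-0.2, 1,0,0,0,0,0,-0.3, 1,0,0,0,0,0,-0.4, 1,0,0,0,0,0,-0.5]' | head -3
python3 -m crank '[1,0,0,0,0,0,-0.1, 1,0,0,0,0,0,-0.2, 1,0,0,0,0,0,-0.29, 1,0,0,0,0,0,-0.35, 1,0,0,0,0,0,-0.39]'
python3 -m crank '[1,0,0,0,0,0,0, 1,0,0,0,0,0,0, 1,0,0,0,0,0,0]' | head -3
python3 - <<'E'
from h import *
np.set_printoptions(precision=4,suppress=True)
for cam in ("scene","side"):
    c,im=snap(cam,cam+"5.png")
    for n in("lip_left","lip_right","dish","tomato","mug"):
        t=tip(cam,n)
        if t: print(cam,n,np.round(t["position"],1),round(t["score"],2), atz(ray(c,t["position"]),0) if n=="mug" else "")
a=cv2.imread("pics/scene5.png")[60:360,100:400];b=cv2.imread("pics/side5.png")[100:300,120:320]
cv2.imwrite("pics/c5.png",np.hstack([cv2.resize(a,(400,400)),cv2.resize(b,(400,400))]))
E
python3 to.py .445 .213 .17; python3 to.py .445 -.135 .17
```

```text
clock: 7.8
tcp_pos: [0.4873, 0.2131, 0.1707]
orientation: [[0.949, 0.317, 0.0], [0.317, -0.949, -0.0], [-0.0, 0.0, -1.0]]
clock: 8.22
tcp_pos: [0.4873, 0.2131, 0.1707]
orientation: [[0.68, 0.733, 0.0], [0.733, -0.68, -0.0], [0.0, 0.0, -1.0]]
clock: 8.63
tcp_pos: [0.4873, 0.2131, 0.1707]
orientation: [[0.246, 0.969, 0.0], [0.969, -0.246, -0.0], [-0.0, 0.0, -1.0]]
clock: 9.05
tcp_pos: [0.4873, 0.2131, 0.1707]
orientation: [[-0.14, 0.99, -0.0], [0.99, 0.14, -0.0], [-0.0, -0.0, -1.0]]
force: [0.3, 0.8, -3.7]
finger_gap: 0.0156
gripper_force: 30.0
clock: 9.3
tcp_pos: [0.4873, 0.2131, 0.1707]
orientation: [[-0.135, 0.991, 0.0], [0.991, 0.135, -0.0], [-0.0, 0.0, -1.0]]
scene lip_left [179.2 120.2] 0.66 
scene lip_right [209.3 133.9] 0.94 
scene dish [177.  147.8] 0.97 
scene tomato [176.  138.2] 0.49 
scene mug [303.4 320.1] 0.93 [ 0.448  -0.3738  0.    ]
side lip_left [173.7 267.2] 0.74 
side lip_right [197.8 228.3] 0.95 
side dish [225.7 263.4] 0.85 
side tomato [219.4 255.7] 0.65 
side mug [312. 181.] 0.69 [ 0.4426 -0.3553  0.    ]
9.9 [0.4873 0.2131 0.1707] xang 1.7077665248510776 tilt [ 0.     -0.0001 -1.    ] q [ 0.2681  0.4298  1.6202 -0.0001  1.0916  0.1312] F [-0.837   0.4151 -3.4833]
shift cm [ 0.568  -4.1908  0.069 ]
9.9 [0.4873 0.2131 0.1707] xang 1.7077665248510776 tilt [ 0.     -0.0001 -1.    ] q [ 0.2681  0.4298  1.6202 -0.0001  1.0916  0.1312] F [-0.837   0.4151 -3.4833]
shift cm [-33.906   -8.9425   0.0713]
```

View pics/c5.png

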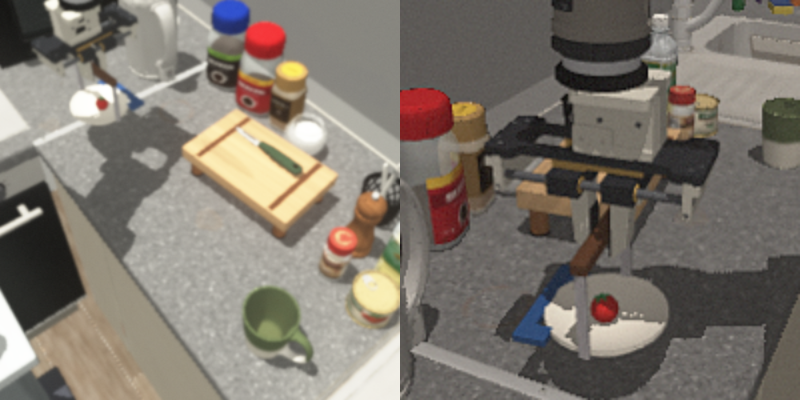

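Turned, tomato still in the middle at crop (603,308). The board is clear. Next: back off 8 cm perpendicular to the board's edge, then travel along it with gentle ramps.

```bash
python3 -m crank '[1,0,-0.2,0,0,0,0, 1,0,-0.7,0,0,0,0, 1,0,-1.5,0,0,0,0, 1,0,-2.6,0,0,0,0, 1,0,-3.9,0,0,0,0]' | sed -n 2p
python3 -m crank '[1,0,-1.3,0,0,0,0, 1,0,-2.4,0,0,0,0, 1,0,-3.2,0,0,0,0, 1,0,-3.8,0,0,0,0, 1,0,-4.1,0,0,0,0]' | sed -n 2p
python3 -m crank '[1,-0.2,0,0,0,0,0, 1,-0.7,0,0,0,0,0, 1,-1.5,0,0,0,0,0, 1,-2.7,0,0,0,0,0, 1,-4.2,0,0,0,0,0]' | sed -n 2p
python3 -m crank '[1,-1.7,0,0,0,0,0, 1,-3.4,0,0,0,0,0, 1,-5.1,0,0,0,0,0, 1,-6.8,0,0,0,0,0, 1,-8.5,0,0,0,0,0]' | sed -n 2p
python3 -m crank '[1,-1.7,0,0,0,0,0, 1,-3.4,0,0,0,0,0, 1,-5.1,0,0,0,0,0, 1,-6.8,0,0,0,0,0, 1,-8.5,0,0,0,0,0]' | sed -n 2p
python3 -m crank '[1,-1.7,0,0,0,0,0, 1,-3.4,0,0,0,0,0, 1,-5,0,0,0,0,0, 1,-6.4,0,0,0,0,0, 1,-7.6,0,0,0,0,0]' | sed -n 2p
python3 -m crank '[1,-1,0,0,0,0,0, 1,-1.8,0,0,0,0,0, 1,-2.4,0,0,0,0,0, 1,-2.8,0,0,0,0,0, 1,-3.1,0,0,0,0,0]'
python3 -m crank '[1,0,0,0.3,0,0,0, 1,0,0,0.6,0,0,0, 1,0,0,0.9,0,0,0, 1,0,0,1.1,0,0,0, 1,0,0,1.2,0,0,0]' | sed -n 2p
python3 - <<'E'
from h import *
np.set_printoptions(precision=4,suppress=True)
for cam in ("scene","side","wrist"):
    c,im=snap(cam,cam+"6.png")
    for n in("lip_left","lip_right","dish","tomato","board_edge"):
        t=tip(cam,n)
        if t: print(cam,n,np.round(t["position"],1),round(t["score"],2))
a=cv2.imread("pics/wrist6.png")
b=cv2.imread("pics/side6.png")[130:260,180:320];s=cv2.imread("pics/scene6.png")[110:280,190:390]
cv2.imwrite("pics/c6.png",np.hstack([cv2.resize(b,(430,400)),cv2.resize(s,(370,400))]))
E
python3 to.py .49 -.113 .158
```

```text
tcp_pos: [0.4478, 0.2076, 0.1706]
tcp_pos: [0.4071, 0.2021, 0.1708]
tcp_pos: [0.4143, 0.1599, 0.1706]
tcp_pos: [0.4258, 0.0747, 0.1707]
tcp_pos: [0.4373, -0.0096, 0.1707]
tcp_pos: [0.4476, -0.0851, 0.1706]
clock: 12.82
tcp_pos: [0.4516, -0.1141, 0.1707]
orientation: [[-0.137, 0.991, -0.0], [0.991, 0.137, 0.0], [0.0, -0.0, -1.0]]
force: [0.0, 0.5, -3.2]
finger_gap: 0.0155
gripper_force: 30.0
tcp_pos: [0.4514, -0.1134, 0.1582]
scene lip_left [236.5 193.7] 0.72
scene lip_right [270.2 216.7] 0.93
scene dish [231.7 229.2] 0.97
scene tomato [233.9 220.8] 0.58
side lip_left [258.8 198.3] 0.62
side lip_right [268.7 183.3] 0.59
side dish [291.7 201.6] 0.97
side tomato [285.7 193.5] 0.39
side board_edge [252.6 183.5] 0.86
wrist lip_left [351.6 125.7] 0.71
wrist dish [249.9 192.7] 0.69
wrist tomato [261.7 210. ] 0.6
wrist board_edge [403.5 227. ] 0.92
14.1333 [ 0.4516 -0.1139  0.1587] xang 1.7078055083753212 tilt [ 0.     -0.0001 -1.    ] q [-0.4117  0.3355  1.8124 -0.0001  0.9936 -0.5487] F [-0.3799 -0.2997 -3.2581]
shift cm [-0.4377  3.8158  0.0719]
```

View pics/wrist6.png

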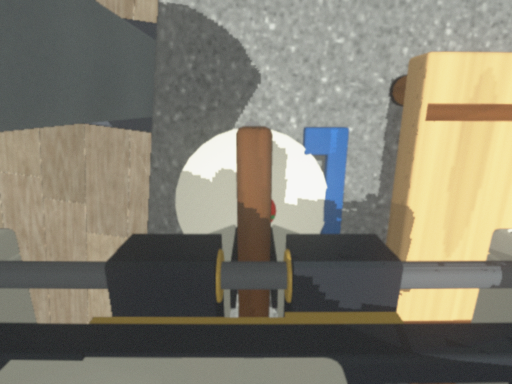

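View pics/c6.png

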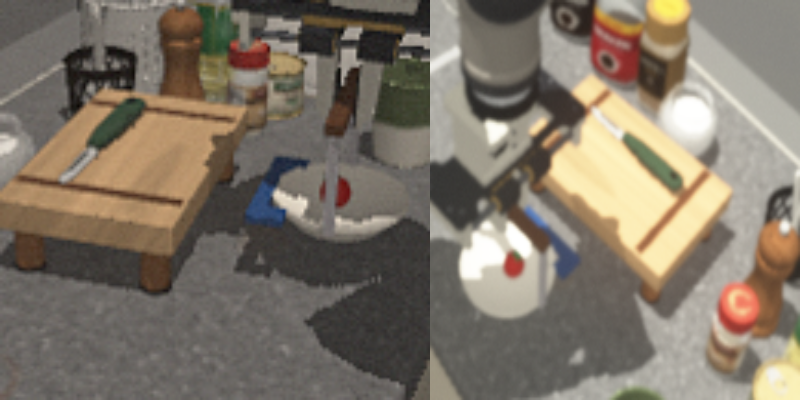

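The dish hovers about 4 cm in front of the board, nearly parallel to it, with the tomato in the middle. Lip outer edge is at columns 348→341, the board front face around 390–425. I'll measure the edges in the wrist picture.

```bash
python3 - <<'E'
from h import *
np.set_printoptions(precision=4,suppress=True)
im=cv2.imread("pics/wrist6.png");hsv=cv2.cvtColor(im,cv2.COLOR_BGR2HSV)
for r in (70,100,140,180,215):
    blue=np.where((hsv[r,:,0]>95)&(hsv[r,:,0]<125)&(hsv[r,:,1]>130))[0]
    print(r,"blue",(blue.min(),blue.max()) if len(blue) else None,"V",im[r,382:440:2,2])
big=cv2.resize(im[50:240,320:450],None,fx=3.1,fy=3.1,interpolation=cv2.INTER_CUBIC);cv2.imwrite("pics/w6z.png",big)
E
```

```text
70 blue None V [159 151 151 158 176 179 171 162 161 169 165 162 156 147 147 147 149 146
 152 152 156 166 210 239 242 242 241 242 243]
100 blue None V [166 183 172 161 103  65  69  94 107 105 110 136 143 148 150 147 150 154
 153 170 224 239 242 242 242 243 244 244 245]
140 blue (np.int64(305), np.int64(346)) V [157 123 107 114 107 108 106 101 106 142 146 150 149 151 154 154 162 217
 239 243 242 242 243 244 244 245 245 245 245]
180 blue (np.int64(327), np.int64(342)) V [102 101 109 108 105 108 128 144 146 148 150 147 149 157 208 237 242 243
 242 243 244 244 245 245 245 244 243 243 243]
215 blue None V [103 108 110 116 120 121 127 129 125 128 129 137 152 162 168 188 240 243
 244 244 245 244 243 242 243 243 243 243 244]
```

View pics/w6z.png

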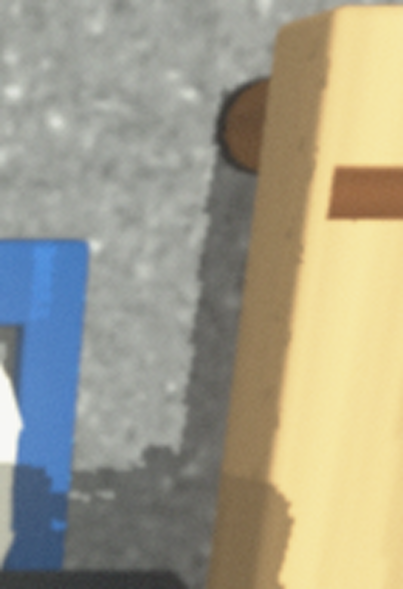

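```bash
python3 - <<'E'
from h import *
np.set_printoptions(precision=4,suppress=True)
w=eyes.calibration("wrist")
o=get_obs();R=np.array(o["orientation"]);p=np.array(o["tcp_pos"])
def loc(u,v,z): return R.T@(atz(ray(w,(u,v)),z)-p)*1000
print("top");[print(loc(u,v,.075)) for u,v in((425.5,70),(421.5,100),(415.5,140),(409.5,180))]
print("bot");[print(loc(u,v,.045)) for u,v in((399.5,140),(393.5,180))]
print("lip");[print(loc(u,v,.068)) for u,v in((348,130),(346.8,140),(342.8,180),(339.5,215))]
print("left lip corner",loc(348.5,127.5,.068))
print("tri edge, lips in tool mm")
s=eyes.calibration("scene");d=eyes.calibration("side")
for n,P in dict(edge=[(s,(274.6,197.2)),(d,(252.5,182))],ll=[(s,(236.5,193.7)),(d,(258.8,198.3)),(w,(350,126))],lr=[(s,(270.2,216.7)),(d,(268.7,183.3))]).items():
    x,e=tri([ray(c,q) for c,q in P]);print(n,x,R.T@(x-p)*1000,np.array(e)*1000)
E
```

```text
top
[ 98.6613 116.5794  83.7072]
[ 79.1416 116.7134  83.7093]
[ 51.5645 116.4767  83.7123]
[ 21.9979 116.2898  83.7156]
bot
[ 48.3762 119.2371 113.7127]
[ 14.7852 118.5448 113.7164]
lip
[57.9789 69.2967 90.7119]
[50.7027 69.0194 90.7127]
[20.2743 68.499  90.716 ]
[-8.2618 68.2022 90.7191]
left lip corner [59.7787 69.5124 90.7117]
tri edge, lips in tool mm
edge [ 0.5677 -0.1236  0.0742] [-25.4927 113.6642  84.5157] [4.5637 4.5637]
ll [ 0.5124 -0.0469  0.0665] [58.018  69.3436 92.1757] [4.4418 3.059  3.1821]
lr [ 0.5291 -0.1561  0.0628] [-52.4461  71.0167  95.9542] [2.8179 2.8179]
```

Parallel within about 0.5°; the gap is roughly 43–47 mm. Close in 35 mm and measure again.

```bash
python3 -m crank '[1,0,0.2,0,0,0,0, 1,0,0.6,0,0,0,0, 1,0,1.2,0,0,0,0, 1,0,1.8,0,0,0,0, 1,0,2.3,0,0,0,0]' | sed -n 2p
python3 -m crank '[1,0,0.4,0,0,0,0, 1,0,0.7,0,0,0,0, 1,0,0.9,0,0,0,0, 1,0,1.1,0,0,0,0, 1,0,1.2,0,0,0,0]' | sed -n 2,4p
python3 - <<'E'
from h import *
c,im=snap("wrist","wrist7.png")
big=cv2.resize(im[50:240,310:440],None,fx=3.1,fy=3.1,interpolation=cv2.INTER_CUBIC);cv2.imwrite("pics/w7z.png",big)
hsv=cv2.cvtColor(im,cv2.COLOR_BGR2HSV)
for r in (70,100,140,160,180,200):
    blue=np.where((hsv[r,:,0]>95)&(hsv[r,:,0]<125)&(hsv[r,:,1]>130))[0]
    print(r,"blue",(blue.min(),blue.max()) if len(blue) else None,"V340..",im[r,340:400:2,2])
E
python3 to.py .49 -.113 .158
```

```text
tcp_pos: [0.4754, -0.1107, 0.1588]
tcp_pos: [0.4864, -0.109, 0.1587]
orientation: [[-0.137, 0.991, -0.0], [0.991, 0.137, -0.0], [-0.0, -0.0, -1.0]]
force: [-0.6, -1.0, -2.4]
70 blue None V340.. [158 158 154 149 149 158 173 174 170 161 159 150 144 145 146 149 151 177
 231 240 241 240 240 242 243 244 244 244 245 244]
100 blue None V340.. [160 151 159 178 173 167 118  78  72 103 136 145 148 149 149 154 209 236
 241 241 241 241 243 244 244 244 244 244 244 243]
140 blue (np.int64(305), np.int64(346)) V340.. [ 79  79  78  77 101 105 111 108 133 140 145 145 153 156 213 237 241 241
 241 242 243 244 244 245 244 244 243 242 243 241]
160 blue (np.int64(328), np.int64(345)) V340.. [ 84  85  82  91 104 103 108 120 145 146 148 149 151 197 238 241 241 242
 242 243 244 244 245 244 244 242 242 242 241 241]
180 blue (np.int64(327), np.int64(343)) V340.. [ 85  85 103 112 109 107 127 143 147 145 148 158 210 237 242 241 241 242
 243 244 244 244 243 243 242 242 242 241 241 242]
200 blue (np.int64(334), np.int64(341)) V340.. [ 80  97 110 123 126 125 138 145 146 146 149 212 238 242 241 241 242 243
 244 244 244 243 241 233 192 185 190 202 184 225]
15.0167 [ 0.4865 -0.109   0.1587] xang 1.7078232940075853 tilt [ 0.0001 -0.0001 -1.    ] q [-0.3743  0.3892  1.7263 -0.      1.026  -0.5113] F [-0.1496 -0.0911 -3.367 ]
shift cm [-0.4407  0.2935  0.0698]
```

View pics/w7z.png

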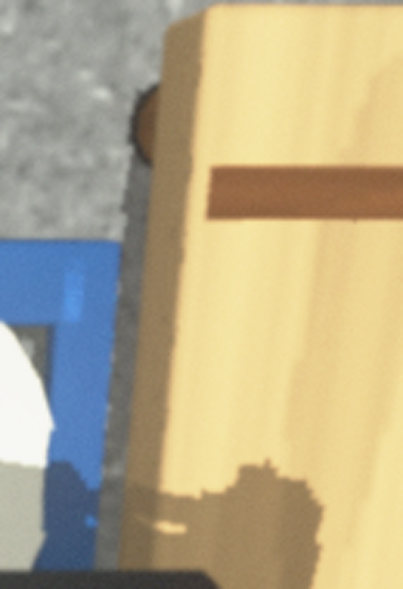

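```bash
python3 - <<'E'
from h import *
np.set_printoptions(precision=2,suppress=True)
w=eyes.calibration("wrist")
o=get_obs();R=np.array(o["orientation"]);p=np.array(o["tcp_pos"])
def loc(u,v,z): return R.T@(atz(ray(w,(u,v)),z)-p)*1000
T=[loc(u,v,.075) for u,v in((374.5,70),(371.3,100),(368,140),(365.8,160),(363.8,180),(361.5,200))]
L=[loc(u,v,.068) for u,v in((347,140),(345.5,160),(343.4,180),(341.7,200))]
B=[loc(u,v,.045) for u,v in((355.5,140),(353.5,160),(352,180))]
for n,q in(("top",T),("lip",L),("bot",B)):
    q=np.array(q);f=np.polyfit(q[:,0],q[:,1],1);print(n,q[:,1],"slope",f[0],"at 0",f[1],"at60",f[1]+60*f[0])
E
```

```text
top [81.82 81.65 82.15 82.03 82.06 81.87] slope -0.0025486673780598036 at 0 82.05497661881948 at60 81.90205657613589
lip [69.17 69.29 68.97 68.95] slope 0.006440407650724763 at 0 68.91674193938567 at60 69.30316639842916
bot [83.15 82.99 83.26] slope -0.00345208668838073 at 0 83.24393295489699 at60 83.03680775359415
```

Gap now 10–13 mm, parallel within 0.01 rad. Close in another 9 mm gently, then watch the force and the pixels.

```bash
python3 -m crank '[1,0,0.1,0,0,0,0, 1,0,0.3,0,0,0,0, 1,0,0.5,0,0,0,0, 1,0,0.7,0,0,0,0, 1,0,0.8,0,0,0,0]' | sed -n 2,4p
python3 -m crank '[1,0,0.1,0,0,0,0, 1,0,0.1,0,0,0,0, 1,0,0.1,0,0,0,0]' | sed -n 2,4p
python3 - <<'E'
from h import *
np.set_printoptions(precision=2,suppress=True)
w,im=snap("wrist","wrist8.png")
hsv=cv2.cvtColor(im,cv2.COLOR_BGR2HSV);o=get_obs();R=np.array(o["orientation"]);p=np.array(o["tcp_pos"])
print(o["force"],o["moment"])
def loc(u,v,z): return R.T@(atz(ray(w,(u,v)),z)-p)*1000
for r in (135,150,165,180,195):
    blue=np.where((hsv[r,300:,0]>95)&(hsv[r,300:,0]<125)&(hsv[r,300:,1]>130))[0]+300
    v=im[r,:,2].astype(float);k=[i for i in range(342,400) if v[i]<185<=v[i+1]]
    print(r,blue.max(),k[:2],im[r,340:366,2],loc(blue.max()+.5,r,.068)[1],loc(k[0]+.5,r,.075)[1] if k else "")
F=[get_obs()["force"]]
E
python3 to.py .49 -.113 .158
```

```text
tcp_pos: [0.4945, -0.108, 0.1588]
orientation: [[-0.137, 0.991, 0.0], [0.991, 0.137, -0.0], [-0.0, 0.0, -1.0]]
force: [0.3, 0.1, -3.3]
tcp_pos: [0.4952, -0.1078, 0.1587]
orientation: [[-0.137, 0.991, -0.0], [0.991, 0.137, -0.0], [-0.0, -0.0, -1.0]]
force: [0.1, 0.6, -3.0]
[ 0.05  0.11 -3.6 ] [-0.03 -0.13 -0.01]
135 346 [355] [ 79  84  77  80  80  80  81  91 115 139 145 147 147 148 151 166 199 223
 235 238 240 241 241 240 240 241] 68.50960117159815 72.8369062269031
150 345 [354] [ 83  82  87  83  84  82  92 119 143 145 146 141 141 152 178 209 230 237
 240 241 241 241 241 240 241 241] 68.68112086951508 73.08916313398886
165 343 [352] [ 84  90  86  87  88 103 129 145 147 148 146 152 160 191 220 234 238 240
 242 241 242 240 241 241 242 242] 68.10393720473874 72.61817172889334
180 342 [351] [ 85  85  85  92 113 140 145 147 146 144 149 165 199 226 235 239 241 242
 241 241 241 241 242 242 243 243] 68.28523617014748 72.88573405608159
195 341 [350] [ 85  85  96 118 140 145 146 147 149 154 175 212 230 237 241 242 242 241
 241 241 242 242 242 243 243 243] 68.47702669544721 73.16659726924759
15.7333 [ 0.4951 -0.1078  0.1587] xang 1.7078495650987546 tilt [-0.0001 -0.0001 -1.    ] q [-0.3657  0.4027  1.7041 -0.0001  1.0349 -0.5027] F [ 0.0462  0.1132 -3.6002]
shift cm [-0.4432 -0.5796  0.0695]
```

Gap about 1–4 mm with no contact force. Another 2 mm, then check contact.

```bash
python3 -m crank '[1,0,0.1,0,0,0,0, 1,0,0.2,0,0,0,0, 1,0,0.2,0,0,0,0, 1,0,0.2,0,0,0,0, 1,0,0.2,0,0,0,0]' | sed -n 2,4p
python3 - <<'E'
from h import *
np.set_printoptions(precision=2,suppress=True)
for i in range(3):
    w,im=snap("wrist","wrist9.png");print(get_obs()["force"])
hsv=cv2.cvtColor(im,cv2.COLOR_BGR2HSV);o=get_obs();R=np.array(o["orientation"]);p=np.array(o["tcp_pos"])
print(p,o["moment"])
def loc(u,v,z): return R.T@(atz(ray(w,(u,v)),z)-p)*1000
for r in (135,150,165,180,195):
    v=im[r,:,2].astype(float)
    e=lambda t:next(i+(t-v[i])/(v[i+1]-v[i]) for i in range(335,400) if v[i]<t<=v[i+1])
    print(r,loc(e(112),r,.068)[1],loc(e(192),r,.075)[1],im[r,338:358,2])
red=((hsv[:,:,0]<6)|(hsv[:,:,0]>174))&(hsv[:,:,1]>170)&(np.arange(512)[None]>225)&(np.arange(512)[None]<300)
ys,xs=np.where(red);print("tomato px",xs.min(),xs.max(),ys.min(),ys.max(),len(xs))
for cam in("side","scene"):
    snap(cam);print(cam,tip(cam,"tomato"),tip(cam,"dish"),tip(cam,"lip_right"))
E
```

```text
tcp_pos: [0.4971, -0.1076, 0.1587]
orientation: [[-0.137, 0.991, -0.0], [0.991, 0.137, -0.0], [-0.0, -0.0, -1.0]]
force: [-0.4, -0.2, -3.4]
[ 0.53  0.11 -2.23]
[-0.59  0.76 -3.56]
[ 0.37  0.02 -3.17]
[ 0.5  -0.11  0.16] [-0.   -0.09 -0.02]
135 69.59893338018242 71.16262540575724 [ 81  79  82  82  75  77  82  80  83  90 112 141 148 151 161 186 218 232
 237 240]
150 69.49718323213271 71.01463746676875 [ 85  83  87  85  85  86  83  83  96 122 142 147 154 168 204 226 235 239
 241 241]
165 69.3809994641804 71.07896633078067 [ 87  86  85  86  85  83  90 107 131 148 151 153 176 213 230 238 239 242
 242 241]
180 69.32756947265241 71.329111348671 [ 90  88  86  87  86  90 115 139 148 152 158 178 210 233 238 241 241 242
 241 241]
195 69.54988852676654 71.18395201715111 [ 87  89  87  85  94 114 141 149 150 164 195 224 236 239 241 242 241 241
 241 241]Traceback (most recent call last):
  File "<stdin>", line 13, in <module>
    return umr_minimum(a, axis, None, out, keepdims, initial, where)
ValueError: zero-size array to reduction operation minimum which has no identity
```

```bash
python3 -m crank '[1,0,0,0,0,0,0, 1,0,0,0,0,0,0, 1,0,0,0,0,0,0, 1,0,0,0,0,0,0, 1,0,0,0,0,0,0]' | sed -n 2,6p
python3 -m crank '[1,0,0,0,0,0,0, 1,0,0,0,0,0,0, 1,0,0,0,0,0,0, 1,0,0,0,0,0,0, 1,0,0,0,0,0,0]' >/dev/null
python3 - <<'E'
from h import *
R=[]
S=[]
for cam in("side","scene"):
    c,_=snap(cam);t=tip(cam,"tomato");l=tip(cam,"lip_right");print(t,l)
    R.append(ray(c,t["position"]));S.append(ray(c,l["position"]))
print("tomato",tri(R),"lip_right",tri(S),"dish",get_obs()["tcp_pos"])
print(finish_job())
E
```

```text
tcp_pos: [0.4972, -0.1076, 0.1587]
orientation: [[-0.137, 0.991, 0.0], [0.991, 0.137, -0.0], [-0.0, -0.0, -1.0]]
force: [-0.6, -0.5, -3.2]
finger_gap: 0.0156
gripper_force: 30.0
{'position': [270.0, 193.2], 'score': 0.5} {'position': [254.2, 179.0], 'score': 0.95}
{'position': [248.3, 211.3], 'score': 0.5} {'position': [284.2, 209.1], 'score': 0.88}
tomato (array([ 0.50359086, -0.10718306,  0.05749086]), [np.float64(0.0008432041633202759), np.float64(0.0008432041633203848)]) lip_right (array([ 0.573073  , -0.15891684,  0.06428573]), [np.float64(0.00016336560009940537), np.float64(0.0001633656000996638)]) dish [ 0.49716904 -0.1075634   0.15871022]
the job is handed in; nothing more can be done
None
```

The job is handed in, but no verdict came back. By my measurements the dish is held level and still off the worktop (underside about 44 mm up), the lip is about 2 mm from the board's front edge with no contact force felt and its top about 7 mm below the board's top, and the tomato is about 6 mm off centre; I viewed 12 pictures, over the limit of 10.

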